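Shut the shallot box and push it away between mortar and salt jar

TASK

The shallots are done with: push the sliding lid of the clear box fully shut, then push the closed box along the board, through the narrow gap between the granite mortar and the stoneware salt jar, until its back end is past the narrowest point of the gap and the chopping end of the board is free. Only push it, with the fingers: never lift or tip the box. Leave it lying flat, wholly on the board, still shut, and do not shift the bowls, the plate or the tongs.

Things in the scene. Friction and masses are not known exactly. Their poses are not given: they have to be found in the camera images.
- box: clear plastic box of shallots, 0.4 to 0.8 kg, loose on the board; 90 mm wide (its x), 124 mm long (its y), 55 mm high, upright walls. Origin at the centre of its underside. Its +y end is the front and goes through the gap first; the lid draws out of its back (-y) end. It starts up to 90 mm out of line with the gap and turned up to 0.45 rad from it; slides on the board at some 3 to 9 N
- box_back (a point): point at the middle of the lower edge of the box's back (-y) end, 62 mm behind the box's origin; axes as the box's
- lid (a joint): how far the lid is drawn out of the back of the box, in m: 0 is fully shut, its end then flush with the box's back wall; at the start 0.03 to 0.055; stops at 0 and 0.07. It stays where it is left and takes about 0.5 to 1 N to slide, less than the box does
- lid_edge (a point): middle of the lid's rear end face. The lid is a white panel 82 mm wide and 4 mm thick, 49 mm above the box's underside (69 mm above the counter), between the side walls, which stand 4 mm higher; it passes over the lower back wall and when open juts out level behind the box. Pushed here along the box's +y it shuts; then the push goes on to the box
- mortar: squat round granite mortar, 100 mm across, 70 mm high, upright sides; origin at the centre of its underside, on the board; its y axis points along the passage through the gap, from the chopping end to the far end. It stands fast and cannot be pushed away
- jar: squat round stoneware salt jar, 100 mm across, 57 mm high at its sides, 72 mm with its lid's knob; origin at the centre of its underside, on the board. It stands fast. Its middle is 198 mm from the mortar's: the gap between them is 98 mm at its narrowest, on the line that joins their middles. Which of the two is nearer the robot varies
- board: teak board, fixed, 400 mm (its x) by 600 mm (its y) and 20 mm thick; origin at the centre of its underside, on the counter, so its top is 20 mm above the counter; its -y end is the chopping end, its +y end the far end
- bowl0: blue melamine bowl, loose, 104 mm across the rim, 45 mm high, at the far end of the board on its -x side; origin at the centre of its underside; leave alone
- bowl1: like bowl0, at the far end of the board on its +x side; leave alone
- plate: wide aluminium plate, loose, 240 mm across, 22 mm high, on the counter beyond the far (+y) end of the board; origin at the centre of its underside; leave alone
- tongs: stainless tongs, loose, 240 mm long (its x), 60 mm wide, 18 mm high, on the bamboo mat beyond the chopping (-y) end of the board; origin under their middle; leave alone

How it is judged:
By the outcome, as a careful person would: the job done as asked, in the order asked, and still so for the second after the job is handed in, with the robot touching nothing.
It also fails if it takes over 72 s, if anything falls off the work surface, if the arm or the gripper's body presses on something with over 40 N, if the wrist force passes 120 N, or if a joint passes its speed limit or range.

ROBOT

A 6-joint arm with a two-finger parallel gripper is mounted at the origin on the work surface. World frame = base frame: x ahead of the robot, y to its left, z up, the work surface at z = 0. Lengths are in mm, angles in rad, forces in N, time in s.
With the tool pointing down it reaches from about 350 to 775 mm from the base axis. Payload 7.3 kg.
Tool frame: the origin (TCP) lies at the very end of the fingers, on their centre line; the grasp point (between the pads) lies 19 mm behind it (bot.grasp_offset is the distance from the TCP to the grasp point, in mm); z points along the fingers, y is the direction in which the jaws open and shut (so a half turn about z gives the same grasp; the last joint's range is limited). The gripper opens to 92 mm and grips with 3 to 60 N. Pads are 19 mm wide; open, the fingers measure 130 mm over their backs; the gripper's body (75 mm by 190 mm) begins 47 mm behind the grasp point.
Start: joints at [-1.342, 0.342, 1.524, -0, 1.275, -0.146], TCP at [192.219, -488.566, 226.741] pointing down, gripper open.
Joint ranges: [-2.53, 2.53], [-0.77, 2.02], [0.04, 2.7], [-1, 4.14], [0.28, 2.66], [-3.11, 3.11]. Speed limits (rad/s): [2.57, 2.57, 3.14, 3.14, 3.14, 3.14].

INTERFACE

Orientations are given as [roll, pitch, yaw] about the fixed x, y, z axes, in that order (R = Rz(yaw) Ry(pitch) Rx(roll)).
In Python, from plant import bot gives the robot as it stands.
- The arm moves only by the tool servo_tool, never from a script. Its arguments are lists of equal length, an entry for each row: "angular": the turn, a rotation vector about the world's x, y, z in degrees, a list of three; "slide": the shift along the world's x, y, z in mm, a list of three; "grip": the opening, from -1 (shut) to 1 (fully open), so that 0 is half open. In form: {"angular": [[ax, ay, az], ...], "slide": [[dx, dy, dz], ...], "grip": [grip, ...]}. A call has 1 to 10 rows; each row is the pose to reach, as a shift and turn from the pose commanded when the call began; what a row does not reach only later rows make up. A row lasts 1/12 s, in which the tool goes at most 41.7 mm and 7.16 degrees, less where a joint would pass 70% of its speed; a pose out of reach is approached as far as the arm can. A call with a gripper value outside its range is refused whole. The fingers move at their own pace and stop on an object; the grip force is fixed at half the most. Time passes only in rows, so rows that repeat a pose let the fingers close. It gives the time, the measured TCP pose, the force and the opening at its end, in the units of the state.
- bot.get_obs(): the state, without advancing time (a new reading comes with each control period).
- bot.capture(name): name is "scene" or "top" or "wrist"; returns a dict with "img" (384x512x3 uint8, blue, green, red), "range_z" (384x512 float32, mm along the optical axis (not along the pixel's ray), 0 where there is no reading), "fov_y" (degrees; the focal length in pixels is half the picture's height over the tangent of half this angle, whatever the lens; pixels are square), "cx", "cy" (the principal point, pixels), "R" (3x3) and "t" (3): a world point X has camera coordinates R X + t; the wrist camera has in their place "T_tool_cam" (4x4, takes a point from camera to tool coordinates, whose origin is the TCP and whose axes are the flange's). Camera axes: x right, y down, z forward; pixel columns grow to the right and rows downward; lengths in mm; the calibration is good to about 2 mm. A picture is of the moment at which its call begins: read the wrist's pose just before it.
- bot.close_job(): hands the job in, once; it reports no verdict.
The state is a dict: "time": time; "joint_positions": joint angles; "dq": joint speeds; "tau": joint torques, N m; "tool_pos": TCP position; "tcp_rot": TCP orientation; "contact_force": force on the tool from outside, world axes, zero at the start; "moment": the same for the moment, N m; "grip_width": finger opening in mm.
Only numpy, scipy, OpenCV 4.12 (cv2) and the standard library are available. Lean on these libraries where they do the work, as an engineer would, in place of code of your own. Each camera call takes 0.05 s, during which the arm holds its last target.

## Working session

There is one attempt and no reset: what is moved stays moved. The work goes in short steps, Python scripts to look and compute and a tool call to move; the robot and the scene stay as the last step left them, time stands still between calls to the robot, and variables do not carry over. Pictures are saved under pics/ and viewed, and the job is handed in when it is done.

Besides the shell and the picture viewer there is one more tool, called after ">>>" as name(argument=value, ...) on one line, values as JSON. servo_tool: Moves the arm, as the interface text tells. Its arguments: {"type":"object","properties":{"angular":{"type":"array","items":{"type":"array","items":{"type":"number"}}},"slide":{"type":"array","items":{"type":"array","items":{"type":"number"}}},"grip":{"type":"array","items":{"type":"number"}}},"required":["angular","slide","grip"]}

```bash
mkdir -p pics; ls
cat > h.py <<'E'
import numpy as np, cv2
from plant import bot
def cap(n,f=None):
    c=bot.capture(n)
    if f: cv2.imwrite('pics/'+f+'.png',c['img'])
    return c
def world(c):
    d=c['range_z'];h,w=d.shape;f=h/2/np.tan(np.radians(c['fov_y'])/2)
    v,u=np.mgrid[:h,:w]
    P=np.stack([(u-c['cx'])/f*d,(v-c['cy'])/f*d,d],-1)
    return (P-np.array(c['t']))@np.array(c['R'])
def ray(c,u,v,z):
    f=384/2/np.tan(np.radians(c['fov_y'])/2)
    R=np.array(c['R']);t=np.array(c['t']);C=-R.T@t
    d=R.T@np.array([(u-c['cx'])/f,(v-c['cy'])/f,1])
    return C+d*(z-C[2])/d[2]
E
python3 - <<'E'
from h import *
print(bot.get_obs())
for n in('top','scene'):
    c=cap(n,n+'0'); np.savez(n+'0.npz',**c); print(n,c['fov_y'],c['cx'],c['cy'],c['R'],c['t'])
E
```

```text
pics
{'time': 0.0, 'joint_positions': array([-1.34195854e+00,  3.42710021e-01,  1.52501087e+00, -1.11006021e-05,
        1.27538377e+00, -1.46027720e-01]), 'dq': array([ 0.00023299,  0.00017873, -0.00069576, -0.00031697,  0.00059884,
        0.00026947]), 'tau': array([ 7.40061532e-04, -4.31245816e+01, -2.44218886e+01,  7.17497477e-02,
        5.57788624e-02, -1.62716506e-04]), 'tool_pos': array([ 192.13953133, -488.1465023 ,  226.05369648]), 'tcp_rot': array([-3.14009520e+00, -2.09508331e-04,  3.74868590e-01]), 'contact_force': array([ 0.53311959, -0.80062739,  0.53272979]), 'moment': array([0.01904791, 0.00231464, 0.05026075]), 'grip_width': 91.82272772236001}
top 52.136024622851906 256.53874526579364 185.81290424421204 [[ 0.02051963 -0.99963586  0.0175239 ]
 [-0.99129132 -0.02262254 -0.12972948]
 [ 0.13007868 -0.01470929 -0.99139456]] [8.21181134e-01 5.54555944e+02 1.46310021e+03]
scene 45.09907894109914 253.47887994720196 196.79629039781275 [[-0.42360372  0.90582881  0.00583671]
 [ 0.62546545  0.29714271 -0.72145629]
 [-0.65525023 -0.3019609  -0.69243538]] [ 202.88522595 -298.34844634 2023.6899611 ]
```

View pics/top0.png

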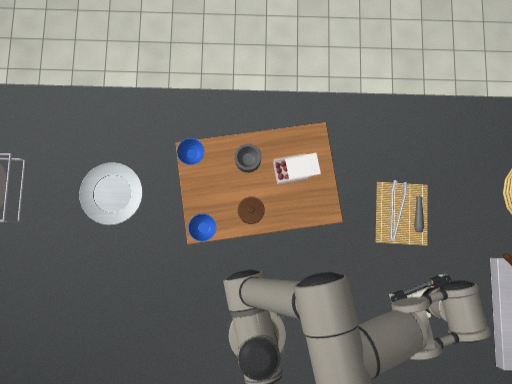

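View pics/scene0.png

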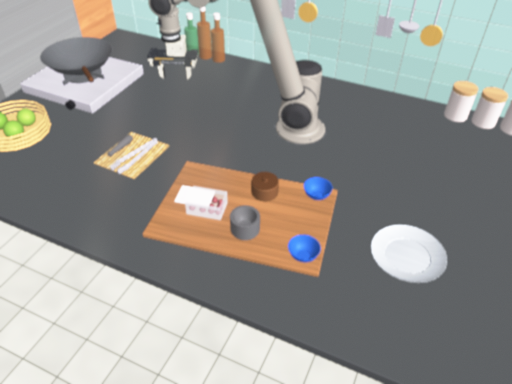

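The top view shows the board in the middle (corners about (177,143), (326,123), (342,221), (187,243)). The mortar is at (248,158) and the jar at (251,210). The box is at about (285,169), with its white lid drawn out to the right, to about (320,165). Next I'll measure these.

Run:
```python
from h import *
c=dict(np.load('top0.npz'));c={k:(v if v.ndim else float(v)) for k,v in c.items()}
P=world(c);img=c['img']
hsv=cv2.cvtColor(img,cv2.COLOR_BGR2HSV)
big=cv2.resize(img[110:255,165:355],None,fx=4,fy=4,interpolation=cv2.INTER_CUBIC);cv2.imwrite('pics/topz.png',big)
# board: points at z~20
X,Y,Z=P[...,0],P[...,1],P[...,2]
roi=np.zeros(Z.shape,bool);roi[115:250,170:350]=1
m=((hsv[...,0]<20)&(hsv[...,1]>80)&(hsv[...,2]>50)&roi)
print('board z',np.median(Z[m]))
def comp(m):
    n,l,s,ce=cv2.connectedComponentsWithStats(m.astype(np.uint8));i=1+np.argmax(s[1:,4]);return l==i
b=cv2.morphologyEx(comp(m).astype(np.uint8),cv2.MORPH_CLOSE,np.ones((15,15)))
cn=max(cv2.findContours(b,0,1)[0],key=cv2.contourArea)
pl=np.array([ray(c,u,v,20)[:2] for u,v in cn[:,0]],np.float32)
print('board rect',cv2.minAreaRect(pl))
# by height
for nm,lo,hi in(('low',30,110),):
    h=(Z>lo)&(Z<hi)&roi
    n,l,s,ce=cv2.connectedComponentsWithStats(h.astype(np.uint8))
    for i in range(1,n):
        if s[i,4]>30: 
            k=l==i;print(nm,s[i],ce[i],X[k].min(),X[k].max(),Y[k].min(),Y[k].max(),np.percentile(Z[k],[10,50,90,99]))
# lid
w=comp((hsv[...,1]<40)&(hsv[...,2]>190)&roi);print('white',w.sum(),np.percentile(Z[w],[5,50,95]))
cn=max(cv2.findContours(w.astype(np.uint8),0,1)[0],key=cv2.contourArea)
pl=np.array([ray(c,u,v,71)[:2] for u,v in cn[:,0]],np.float32);r=cv2.minAreaRect(pl);print('lid',r,cv2.boxPoints(r))
```

```text
board z 20.39064642384983
board rect ((573.685546875, 8.133544921875), (399.71075439453125, 598.8814086914062), 9.252054214477539)
low [177 138  27  27 403] [189.5483871  150.18858561] 626.8935296324034 728.2139016872593 217.68408277123535 317.0196025314133 [32.85387462 46.76070407 65.15541689 70.4812523 ]
low [235 143  26  29 609] [247.50246305 157.30541872] 608.5946678851784 708.5055847447521 1.6557671228114084 97.42186940510582 [46.42454902 70.19698887 92.21308946 96.85576544]
low [ 273  153   48   31 1022] [296.39530333 166.94422701] 565.9752647037562 681.4836815915492 -224.34260134063067 -46.980341205712065 [48.15369161 70.74275734 76.27071287 80.3553274 ]
low [238 196  27  28 578] [250.61418685 209.67647059] 411.40191968858437 511.3426988248919 -16.111471068565436 80.42758139816617 [76.47759222 81.42476685 86.68778313 93.91739495]
low [188 213  28  28 435] [201.17701149 226.37011494] 345.18416342895796 444.8672597769721 162.60010999142523 263.0786626908016 [32.94533455 44.70369258 64.77450137 69.18622775]
white 709 [66.25539924 71.52609602 77.80579395]
lid ((629.7454833984375, -155.87994384765625), (87.01336669921875, 123.1085205078125), 12.002843856811523) [[ 574.38916 -104.71909]
 [ 599.99084 -225.13611]
 [ 685.1018  -207.0408 ]
 [ 659.5001   -86.62378]]
```

Run:
```python
from h import *
i=cv2.imread('pics/scene0.png');cv2.imwrite('pics/scz.png',cv2.resize(i[155:275,140:340],None,fx=4,fy=4,interpolation=cv2.INTER_CUBIC))
```

```text
(no output)
```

View pics/topz.png

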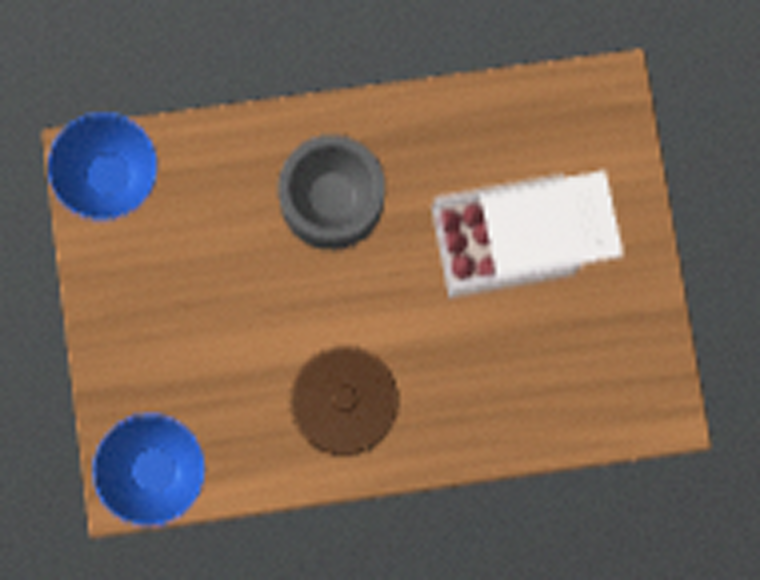

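View pics/scz.png

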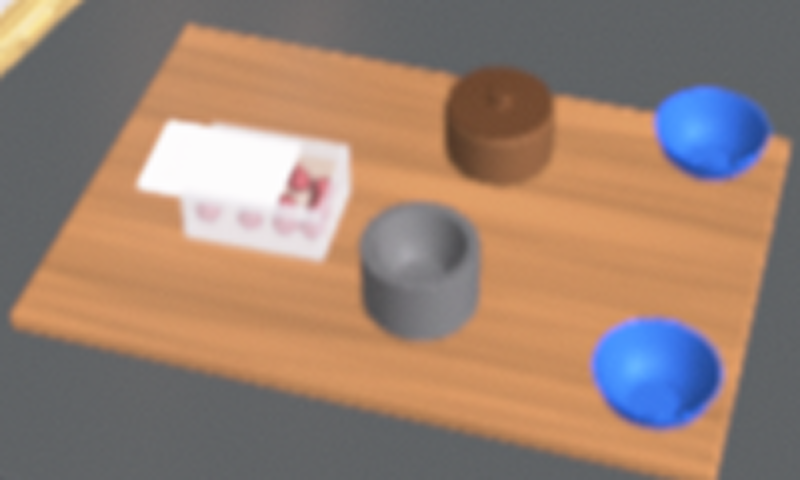

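Run:
```python
from h import *
c=dict(np.load('top0.npz'));c={k:(v if v.ndim else float(v)) for k,v in c.items()}
hsv=cv2.cvtColor(c['img'],cv2.COLOR_BGR2HSV)
for n,(u,v),z in(('mortar',(248,158),90),('jar',(251,210),77)):
    cr=c['img'][v-22:v+22,u-22:u+22].astype(int)
    h=hsv[v-22:v+22,u-22:u+22]
    m=(h[...,1]<70) if n=='mortar' else (h[...,2]<125)
    m=cv2.morphologyEx(m.astype(np.uint8),cv2.MORPH_OPEN,np.ones((3,3)))
    cn=max(cv2.findContours(m,0,1)[0],key=cv2.contourArea)
    hull=cv2.convexHull(cn)[:,0]+[u-22,v-22]
    p=np.array([ray(c,a,b,z)[:2] for a,b in hull],np.float32)
    A=np.c_[2*p,np.ones(len(p))];s=np.linalg.lstsq(A,(p**2).sum(1),rcond=None)[0]
    print(n,m.sum(),s[:2],np.sqrt(s[2]+s[:2]@s[:2]),cv2.minEnclosingCircle(p))
cor={}
for nm,(a,b) in dict(fl=(433,198),fr=(449,297),bl=(565,176),br=(577,272)).items():
    print(nm,ray(c,165+(a-1.5)/4,110+(b-1.5)/4,75).round(1))
for nm,(a,b) in dict(l=(605,172),r=(623,257)).items():
    print('lid',nm,ray(c,165+(a-1.5)/4,110+(b-1.5)/4,71).round(1))
s=dict(np.load('scene0.npz'));s={k:(v if v.ndim else float(v)) for k,v in s.items()}
# scene: lid back corners, box bottom corners near
for nm,(a,b),z in(('lid far-back l',(138,188),71),('lid back r',(168,122),71),('bot back',(187,235),20),('bot front',(326,259),20),('top front l',(329,218),75),('top front r',(350,146),75)):
    print(nm,ray(s,140+(a-1.5)/4,155+(b-1.5)/4,z).round(1))
```

```text
mortar 597 [653.0981305   49.32363653] 51.32498097485785 ((652.8302001953125, 51.19200134277344), 53.1851692199707)
jar 575 [459.01701465  32.5673483 ] 49.336348550773636 ((458.3316345214844, 31.987064361572266), 50.62791442871094)
fl [651.8 -45.9  75. ]
fr [558.3 -62.2  75. ]
bl [ 675.9 -170.    75. ]
br [ 584.6 -181.6   75. ]
lid l [ 681.5 -208.4   71. ]
lid r [ 600.5 -225.5   71. ]
lid far-back l [ 683.3 -206.    71. ]
lid back r [ 600.1 -226.8   71. ]
bot back [ 673.1 -168.8   20. ]
bot front [646.5 -45.3  20. ]
top front l [648.4 -38.8  75. ]
top front r [562.  -63.8  75. ]
```

The passage axis runs at yaw about 5.3°, and the gap's centre is near (556,41). The box is at (618,-115) with yaw about 11.8°, and its lid edge is at (641,-217), so the lid is out by about 42 mm. The two views agree to within a few mm. I'll go behind the lid with the jaws across the box.

>>> servo_tool(angular=[[0,0,80],[0,0,80],[0,0,80],[0,0,80],[0,0,80],[0,0,80],[0,0,80],[0,0,80],[0,0,80],[0,0,80]], slide=[[457,233,0],[457,233,0],[457,233,0],[457,233,0],[457,233,0],[457,233,0],[457,233,0],[457,233,0],[457,233,0],[457,233,0]], grip=[-0.3,-0.3,-0.3,-0.3,-0.3,-0.3,-0.3,-0.3,-0.3,-0.3])

```text
time: 0.93
tool_pos: [564.9, -297.8, 226.3]
tcp_rot: [-3.141, -0.0, 1.631]
contact_force: [1.6, -1.3, -1.1]
grip_width: 33.4
```

>>> servo_tool(angular=[[0,0,7],[0,0,8.7],[0,0,8.7],[0,0,8.7],[0,0,8.7],[0,0,8.7],[0,0,8.7],[0,0,8.7],[0,0,8.7],[0,0,8.7]], slide=[[40,20,0],[80,40,0],[86,43,0],[86,43,-40],[86,43,-80],[86,43,-120],[86,43,-150],[86,43,-170],[86,43,-178],[86,43,-178]], grip=[-0.3,-0.3,-0.3,-0.3,-0.3,-0.3,-0.3,-0.3,-0.3,-0.3])

```text
time: 1.77
tool_pos: [648.0, -255.6, 45.9]
tcp_rot: [-3.138, -0.003, 1.777]
contact_force: [-0.6, -0.6, 0.1]
grip_width: 31.9
```

Run:
```python
from h import *
print(bot.get_obs()['tool_pos'])
c=cap('wrist','w1');c=cap('top');cv2.imwrite('pics/t1.png',cv2.resize(c['img'][110:260,165:385],None,fx=3.5,fy=3.5,interpolation=cv2.INTER_CUBIC))
```

```text
[ 648.0117518  -255.62101435   45.85300396]
```

View pics/w1.png

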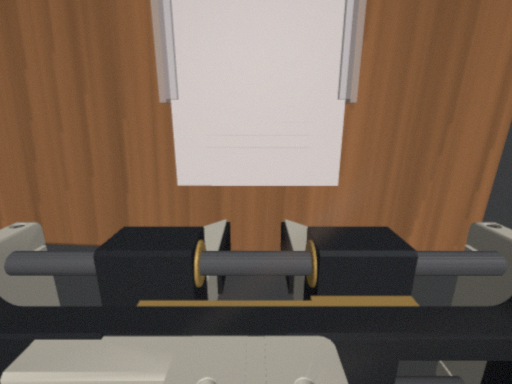

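View pics/t1.png

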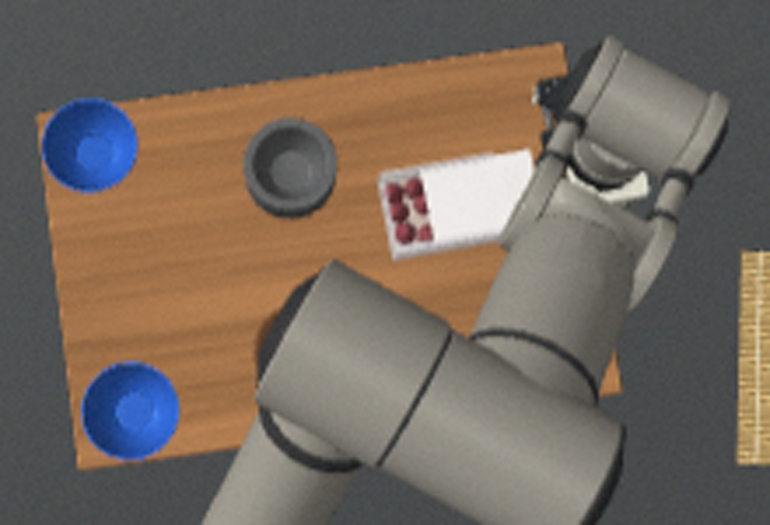

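The wrist view shows the fingers centred on the lid: its rear edge is at row 186, columns 177–340, and the rail ends are at row 100. I'll push the lid most of the way along the box's +y.

>>> servo_tool(angular=[[0,0,0],[0,0,0],[0,0,0],[0,0,0],[0,0,0],[0,0,0],[0,0,0],[0,0,0],[0,0,0],[0,0,0]], slide=[[-2,9.8,0],[-4,19.6,0],[-5.4,26,0],[-6.3,30,0],[-7.2,34,0],[-8,38,0],[-8.8,42,0],[-9.6,46,0],[-10.5,50,0],[-11.3,54,0]], grip=[-0.3,-0.3,-0.3,-0.3,-0.3,-0.3,-0.3,-0.3,-0.3,-0.3])

```text
time: 2.7
tool_pos: [638.0, -202.0, 48.7]
tcp_rot: [3.142, 0.0, 1.777]
contact_force: [0.7, -0.8, 0.7]
grip_width: 32.0
```

Run:
```python
from h import *
c=cap('wrist','w2')
```

```text
(no output)
```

View pics/w2.png

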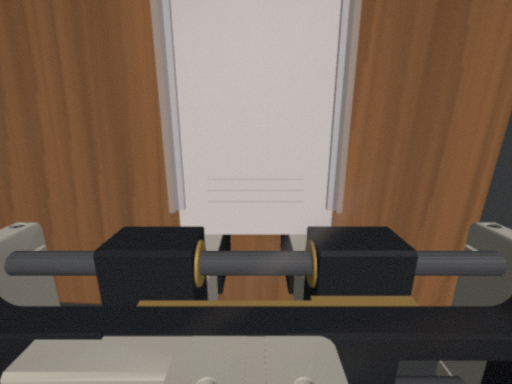

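The lid edge is at row 235 and the rail ends are at row ~210, so about 13 mm remain. I'll go on slowly.

>>> servo_tool(angular=[[0,0,0],[0,0,0],[0,0,0],[0,0,0],[0,0,0],[0,0,0]], slide=[[-0.6,2.5,0],[-1,5,0],[-1.5,7.5,0],[-2,9.5,0],[-2.3,11,0],[-2.5,12,0]], grip=[-0.3,-0.3,-0.3,-0.3,-0.3,-0.3])

```text
time: 3.25
tool_pos: [635.5, -190.1, 48.7]
tcp_rot: [-3.142, -0.0, 1.777]
contact_force: [-0.4, -0.4, -0.6]
grip_width: 32.2
```

Run:
```python
from h import *
c=cap('wrist','w3')
```

```text
(no output)
```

View pics/w3.png

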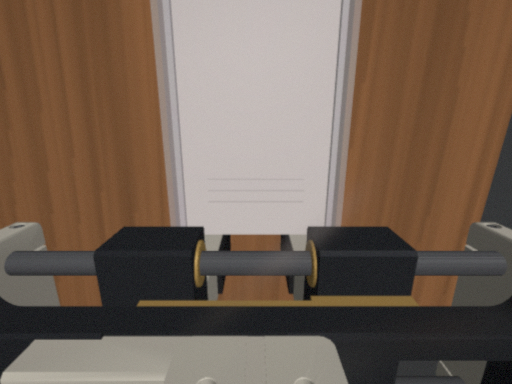

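>>> servo_tool(angular=[[0,0,0],[0,0,0],[0,0,0],[0,0,0],[0,0,0],[0,0,0]], slide=[[-0.2,1,0],[-0.4,2,0],[-0.6,3,0],[-0.8,4,0],[-1,5,0],[-1.2,6,0]], grip=[-0.3,-0.3,-0.3,-0.3,-0.3,-0.3])

```text
time: 3.8
tool_pos: [634.5, -184.7, 48.7]
tcp_rot: [3.141, 0.001, 1.776]
contact_force: [1.0, -4.4, -1.5]
grip_width: 31.8
```

Run:
```python
from h import *
print(bot.get_obs()['contact_force']);c=cap('wrist','w4')
```

```text
[ 1.01969427 -4.41267672 -1.52636689]
```

View pics/w4.png

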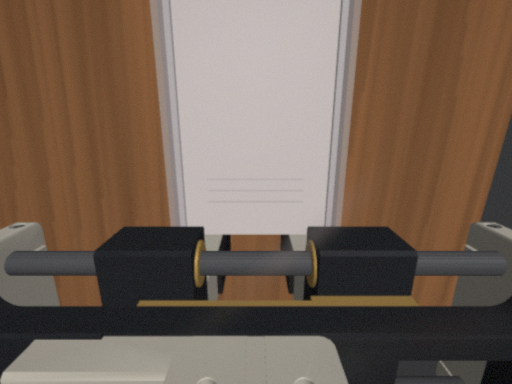

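The wrist force is 4.4 N and the lid edge is level with the rail ends (row ~235), so the lid is shut and the push has reached the box. Next I'll back off, rise and go to the box's +x side to push it sideways into line.

>>> servo_tool(angular=[[0,0,0],[0,0,0],[0,0,0],[0,0,7],[0,0,14],[0,0,21],[0,0,28],[0,0,35],[0,0,42],[0,0,49]], slide=[[4,-18,0],[4,-18,40],[4,-18,80],[30,-18,90],[60,-18,90],[76,10,90],[76,40,90],[76,70,90],[76,88,90],[76,88,90]], grip=[-0.3,-0.3,0.5,0.5,0.5,0.5,0.5,0.5,0.5,0.5])

```text
time: 4.68
tool_pos: [710.2, -90.4, 138.7]
tcp_rot: [3.139, -0.003, 2.643]
contact_force: [-0.5, -0.3, 0.3]
grip_width: 68.7
```

>>> servo_tool(angular=[[0,0,7],[0,0,14],[0,0,21],[0,0,28],[0,0,35],[0,0,41],[0,0,41],[0,0,41],[0,0,41]], slide=[[0,0,0],[0,0,0],[0,0,0],[0,0,0],[0,0,0],[0,0,-30],[0,0,-60],[0,0,-90],[0,0,-90]], grip=[0.5,0.5,0.5,0.5,0.5,0.5,0.5,0.5,0.5])

```text
time: 5.43
tool_pos: [706.1, -94.5, 41.6]
tcp_rot: [3.135, -0.011, -2.935]
contact_force: [-1.8, -0.5, -1.6]
grip_width: 68.7
```

Run:
```python
from h import *
print(bot.get_obs()['joint_positions'].round(2))
c=cap('wrist','w5');np.savez('w5.npz',**c);c=cap('top','t5');np.savez('t5.npz',**c);s=cap('scene')
cv2.imwrite('pics/ts5.png',np.hstack([cv2.resize(c['img'][110:260,165:365],None,fx=2,fy=2),cv2.resize(s['img'][145:295,140:340],None,fx=2,fy=2)]))
```

```text
[-0.24  0.86  1.12  0.    1.17 -2.02]
```

View pics/w5.png

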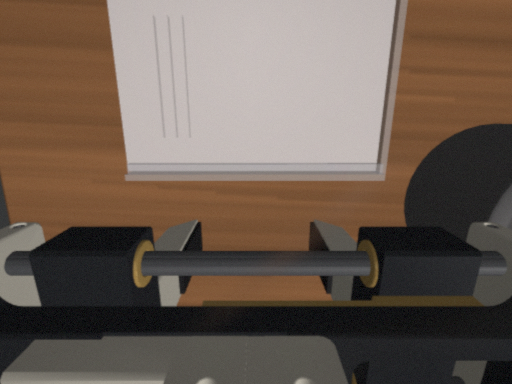

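View pics/ts5.png

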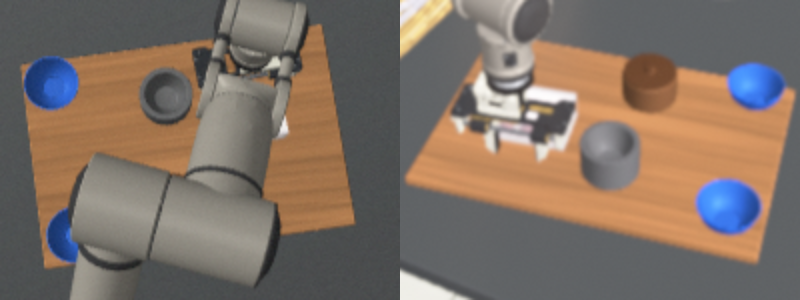

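The wrist view shows the near side wall parallel to the jaws (row 180, columns 125–385, centred). I'll read the settled pose and then push.

>>> servo_tool(angular=[[0,0,0],[0,0,0],[0,0,0],[0,0,0]], slide=[[-7,-1.5,0],[-14,-3,0],[-20,-4,0],[-20,-4,0]], grip=[0.5,0.5,0.5,0.5])

```text
time: 5.92
tool_pos: [690.7, -100.7, 51.3]
tcp_rot: [-3.14, 0.003, -2.936]
contact_force: [0.6, -0.2, -0.6]
grip_width: 69.0
```

Run:
```python
from h import *
o=bot.get_obs();print(o['tool_pos'],o['tcp_rot'])
c=cap('wrist','w6')
f=192/np.tan(np.radians(c['fov_y'])/2);T=np.array(c['T_tool_cam']);print(f,T.round(3))
from scipy.spatial.transform import Rotation as Ro
R=Ro.from_euler('xyz',o['tcp_rot']).as_matrix()
np.savez('w6.npz',**c)
```

```text
[ 690.70816442 -100.67796724   51.28627944] [-3.14047403e+00  2.55325393e-03 -2.93604668e+00]
268.19947742560885 [[ 1.0000e-03 -9.6200e-01 -2.7300e-01  7.3456e+01]
 [ 1.0000e+00  1.0000e-03 -0.0000e+00 -4.9100e-01]
 [ 0.0000e+00 -2.7300e-01  9.6200e-01 -1.5884e+02]
 [ 0.0000e+00  0.0000e+00  0.0000e+00  1.0000e+00]]
```

View pics/w6.png

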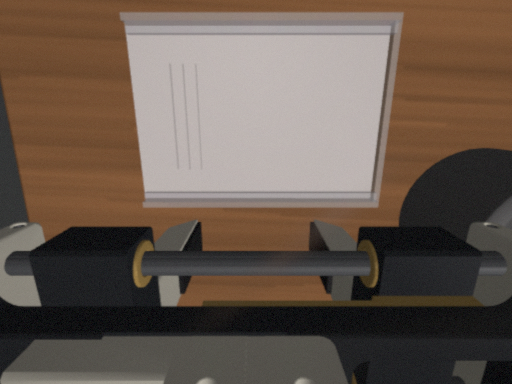

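The whole box top is visible, with corners at about (120,15), (402,14), (144,207) and (379,207). I'll cast these at z=75.

```bash
cat >> h.py <<'E'
from scipy.spatial.transform import Rotation as Ro
def wray(c,o,u,v,z):
    R=Ro.from_euler('xyz',o['tcp_rot']).as_matrix();T=np.array(c['T_tool_cam'])
    f=192/np.tan(np.radians(c['fov_y'])/2)
    C=R@T[:3,3]+o['tool_pos'];d=R@T[:3,:3]@np.array([(u-c['cx'])/f,(v-c['cy'])/f,1])
    return C+d*(z-C[2])/d[2]
E
python3 - <<'E'
from h import *
c=dict(np.load('w6.npz'));c={k:(v if v.ndim else float(v)) for k,v in c.items()}
o=bot.get_obs()
p=[wray(c,o,u,v,75)[:2] for u,v in((120,15),(402,14),(379,207),(144,207))]
p=np.array(p);print(p.round(1),p.mean(0)); 
for i in range(4): print(np.linalg.norm(p[i]-p[i-1]))
a=p[1]-p[0]; b=p[2]-p[3];print(np.degrees(np.arctan2(-a[0],a[1])),np.degrees(np.arctan2(-b[0],b[1])))
E
```

```text
[[ 589.6 -183. ]
 [ 563.8  -61.9]
 [ 651.1  -42.3]
 [ 676.7 -164.3]] [ 620.29118007 -112.8849268 ]
89.1547001594142
123.75579155432578
89.42284175225706
124.66656561205662
12.006461335375162 11.886003485747734
```

Box centre is (620.3,-112.9) with yaw 12.0°, and the sides measure 89×124 as they should. I'll push it sideways while turning by -6.7°.

>>> servo_tool(angular=[[0,0,0],[0,0,0],[0,0,0],[0,0,-0.6],[0,0,-1.2],[0,0,-1.8],[0,0,-2.4],[0,0,-3.0],[0,0,-3.6],[0,0,-4.2]], slide=[[-6,-1,0],[-11,-2,0],[-15,-3,0],[-19,-3.5,0],[-23,-4,0],[-27,-4.4,0],[-31,-4.8,0],[-35,-5.2,0],[-39,-5.6,0],[-43,-6,0]], grip=[0.5,0.5,0.5,0.5,0.5,0.5,0.5,0.5,0.5,0.5])

```text
time: 6.8
tool_pos: [647.4, -106.4, 49.0]
tcp_rot: [-3.141, 0.001, -3.01]
contact_force: [3.8, -0.2, -0.1]
grip_width: 69.1
```

>>> servo_tool(angular=[[0,0,-0.6],[0,0,-1.2],[0,0,-1.8],[0,0,-2.5],[0,0,-2.5],[0,0,-2.5]], slide=[[-4,-0.4,0],[-8,-0.8,0],[-12,-1.2,0],[-16,-1.6,0],[-19,-2,0],[-20.5,-2,0]], grip=[0.5,0.5,0.5,0.5,0.5,0.5])

```text
time: 7.3
tool_pos: [626.6, -108.3, 48.9]
tcp_rot: [3.141, 0.0, -3.053]
contact_force: [5.8, 0.0, 3.2]
grip_width: 69.0
```

Run:
```python
from h import *
o=bot.get_obs();print(o['tool_pos'],o['tcp_rot'])
c=cap('wrist','w7');np.savez('w7.npz',**c)
```

```text
[ 626.63239974 -108.26641065   48.92677631] [ 3.14128840e+00  2.91930156e-04 -3.05303986e+00]
```

View pics/w7.png

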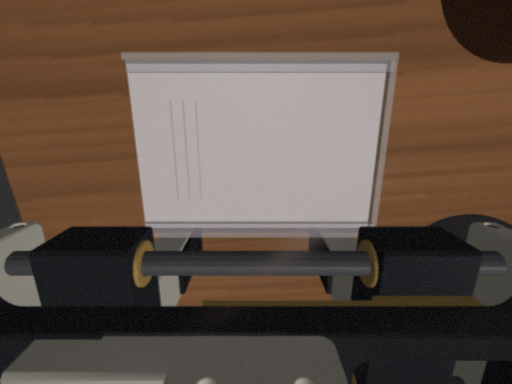

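The box now sits with its near wall against both fingers (row ~230, columns 145–378). I'll back off, rise and look down on the gap and box from the wrist camera.

>>> servo_tool(angular=[[0,0,0],[0,0,0],[0,0,0],[0,0,0],[0,0,0],[0,0,0],[0,0,0],[0,0,0],[0,0,0],[0,0,0]], slide=[[10,1,0],[18,2,20],[18,2,60],[18,2,100],[18,40,140],[0,80,180],[0,80,220],[0,80,230],[0,80,230],[0,80,230]], grip=[0.5,0.5,0.5,0.5,0.5,0.5,0.5,0.5,0.5,0.5])

```text
time: 8.18
tool_pos: [626.4, -27.8, 280.4]
tcp_rot: [-3.141, 0.001, -3.052]
contact_force: [-1.1, -0.2, -1.4]
grip_width: 69.1
```

Run:
```python
from h import *
o=bot.get_obs();print(o['tool_pos'],o['tcp_rot'],o['dq'].round(3))
c=cap('wrist','w8');np.savez('w8.npz',**c,tp=o['tool_pos'],tr=o['tcp_rot'])
```

```text
[626.43138966 -27.75782772 280.38238355] [-3.14100682e+00  1.10670343e-03 -3.05166255e+00] [-0.017  0.052  0.06  -0.001 -0.023 -0.003]
```

View pics/w8.png

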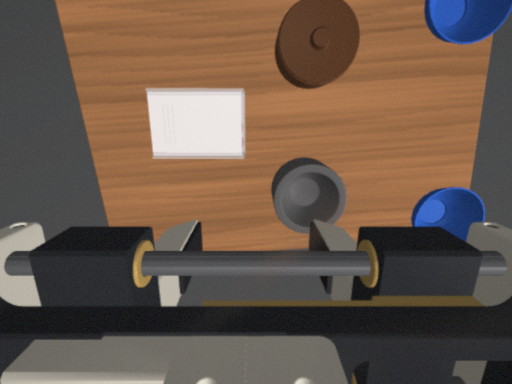

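Everything shows here: the box top at (147..245, 88..158), the mortar rim centred near (310,198) and the jar near (318,42).

Run:
```python
from h import *
d=dict(np.load('w8.npz'));c={k:(v if v.ndim else float(v)) for k,v in d.items()}
o=dict(tool_pos=d['tp'],tcp_rot=d['tr'])
im=c['img']
z=cv2.resize(im[0:240,130:370],None,fx=2.5,fy=2.5,interpolation=cv2.INTER_CUBIC);cv2.imwrite('pics/w8z.png',z)
hsv=cv2.cvtColor(im,cv2.COLOR_BGR2HSV)
w=((hsv[...,1]<60)&(hsv[...,2]>120)).astype(np.uint8);w[:60]=0;w[175:]=0;w[:,:135]=0;w[:,260:]=0
cn=max(cv2.findContours(w,0,1)[0],key=cv2.contourArea)
p=np.array([wray(c,o,u,v,75)[:2] for u,v in cn[:,0]],np.float32);r=cv2.minAreaRect(p);print('box',r)
def fit(p):
    p=p.copy()
    for _ in range(8):
        s=np.linalg.lstsq(np.c_[2*p,np.ones(len(p))],(p**2).sum(1),rcond=None)[0];R=np.sqrt(s[2]+s[:2]@s[:2])
        e=np.abs(np.hypot(*(p-s[:2]).T)-R);p=p[e<max(1.5,2*np.median(e))]
    return s[:2],R,len(p)
# radial edges on gradient: top rim outer edge, using mask
g=cv2.cvtColor(im,cv2.COLOR_BGR2GRAY).astype(np.float32)
for n,C,hz in(('mortar',(653,50),90),('jar',(459,32),77)):
    pts=[]
    fpx=268.2
    R=Ro.from_euler('xyz',o['tcp_rot']).as_matrix();T=np.array(c['T_tool_cam'])
    Rc=R@T[:3,:3];Cc=R@T[:3,3]+o['tool_pos']
    for a in np.radians(np.arange(0,360,4)):
        rr=np.arange(40,60,.5);X=np.c_[C[0]+rr*np.cos(a),C[1]+rr*np.sin(a),np.full(len(rr),hz)]
        q=(X-Cc)@Rc;u=q[:,0]/q[:,2]*fpx+c['cx'];v=q[:,1]/q[:,2]*fpx+c['cy']
        if v.max()>219 or v.min()<1 or u.max()>505: continue
        s=[cv2.remap(hsv[...,k].astype(np.float32),u.astype(np.float32)[:,None],v.astype(np.float32)[:,None],1)[:,0] for k in(1,2)]
        gr=np.abs(np.gradient(cv2.GaussianBlur(s[0 if n=='mortar' else 1][:,None],(1,5),1)[:,0]));i=np.argmax(gr)
        pts.append(X[i,:2])
    print(n,len(pts),fit(np.array(pts)))
```

```text
box ((570.7130126953125, -110.58253479003906), (89.29129028320312, 125.03703308105469), 5.227001190185547)
mortar 61 (array([650.73579225,  45.67751385]), np.float64(50.88922663029396), 61)
jar 67 (array([462.32177386,  30.72224646]), np.float64(50.91613147119707), 66)
```

View pics/w8z.png

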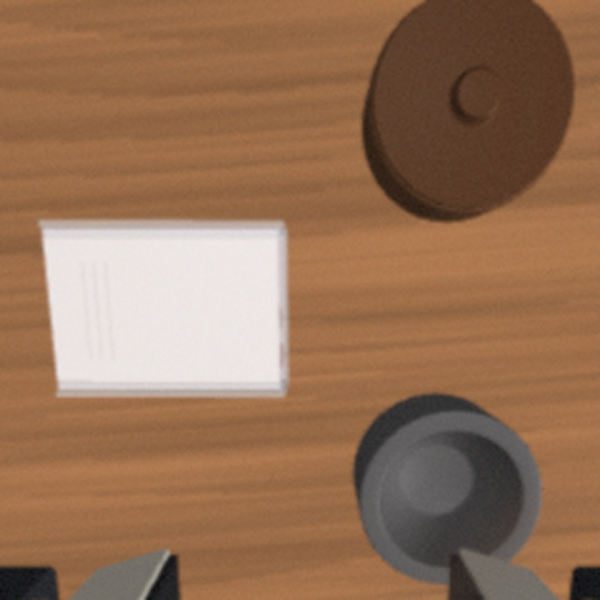

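Box is at (570.7,-110.6) with yaw 5.2°. The circle fits mixed in the side walls, so I'll refit using only the far-side rim, with the known radius of 50.

Run:
```python
from h import *
from scipy.optimize import least_squares
d=dict(np.load('w8.npz'));c={k:(v if v.ndim else float(v)) for k,v in d.items()}
o=dict(tool_pos=d['tp'],tcp_rot=d['tr']);hsv=cv2.cvtColor(c['img'],cv2.COLOR_BGR2HSV)
R=Ro.from_euler('xyz',o['tcp_rot']).as_matrix();T=np.array(c['T_tool_cam']);Rc=R@T[:3,:3];Cc=R@T[:3,3]+o['tool_pos'];fpx=268.2
print(Cc)
res={}
for n,C0,hz in(('mortar',(653,50),90),('jar',(459,32),77)):
    C=np.array(C0,float)
    for it in range(3):
        pts=[];out=np.arctan2(C[1]-Cc[1],C[0]-Cc[0])
        for a in out+np.radians(np.arange(-80,81,4)):
            rr=np.arange(42,60,.5);X=np.c_[C[0]+rr*np.cos(a),C[1]+rr*np.sin(a),np.full(len(rr),hz)]
            q=(X-Cc)@Rc;u=q[:,0]/q[:,2]*fpx+c['cx'];v=q[:,1]/q[:,2]*fpx+c['cy']
            if v.max()>234 or v.min()<1 or (v.max()>215 and u.max()>305 ): continue
            s=cv2.remap(hsv[...,1 if n=='mortar' else 2].astype(np.float32),u.astype(np.float32)[:,None],v.astype(np.float32)[:,None],1)[:,0]
            pts.append(X[np.argmax(np.abs(np.gradient(cv2.GaussianBlur(s[:,None],(1,5),1)[:,0]))),:2])
        p=np.array(pts);f=least_squares(lambda x:np.hypot(*(p-x).T)-50,C,loss='soft_l1');C=f.x
    print(n,len(p),C,np.abs(f.fun).max(),f.fun.std());res[n]=C
print('knob',wray(c,o,130+(479-.75)/2.5,(94-.75)/2.5,92))
for nm,M,J in(('fit',res['mortar'],res['jar']),):
    v=M-J;print(np.linalg.norm(v),(M+J)/2,np.degrees(np.arctan2(v[1],v[0])))
```

```text
[553.19195383 -34.78784712 439.14072673]
mortar 17 [655.20550455  48.73224002] 0.982554582436201 0.45633926259739016
jar 19 [458.33991794  31.796312  ] 0.5754913251999128 0.24591899125500546
knob [459.26973631  33.05206019  92.        ]
197.59272469568765 [556.77271125  40.26427601] 4.916928260241612
```

The refit gives 197.6 mm between the middles (198 given). The gap's centre is (556.8,40.3) and the passage yaw is 4.9°. The box is about 1 mm off the line and turned 0.3° from it. Now I'll go behind its back end.

>>> servo_tool(angular=[[0,0,-7],[0,0,-14],[0,0,-21],[0,0,-28],[0,0,-35],[0,0,-42],[0,0,-49],[0,0,-56],[0,0,-63],[0,0,-70]], slide=[[0,-20,0],[0,-50,-20],[-10,-80,-40],[-20,-110,-60],[-30,-140,-80],[-40,-165,-100],[-47,-180,-110],[-47,-184,-120],[-47,-184,-120],[-47,-184,-120]], grip=[-0.3,-0.3,-0.3,-0.3,-0.3,-0.3,-0.3,-0.3,-0.3,-0.3])

```text
time: 9.07
tool_pos: [577.3, -212.7, 154.9]
tcp_rot: [-3.136, -0.006, 2.0]
contact_force: [-0.1, -0.2, -0.1]
grip_width: 32.1
```

>>> servo_tool(angular=[[0,0,-7],[0,0,-14],[0,0,-20.2],[0,0,-20.2],[0,0,-20.2],[0,0,-20.2],[0,0,-20.2],[0,0,-20.2]], slide=[[0,0,0],[0,0,-20],[0,0,-50],[0,0,-80],[0,0,-105],[0,0,-110],[0,0,-110],[0,0,-110]], grip=[-0.3,-0.3,-0.3,-0.3,-0.3,-0.3,-0.3,-0.3])

```text
time: 9.73
tool_pos: [579.5, -212.5, 48.5]
tcp_rot: [-3.14, -0.001, 1.656]
contact_force: [-0.1, -0.3, 0.6]
grip_width: 32.2
```

Run:
```python
from h import *
o=bot.get_obs();print(o['tool_pos'],o['tcp_rot'],o['joint_positions'].round(2))
c=cap('wrist','w9');np.savez('w9.npz',**c,tp=o['tool_pos'],tr=o['tcp_rot'])
```

```text
[ 579.48837227 -212.46352823   48.48217034] [-3.14024800e+00 -8.13669272e-04  1.65584108e+00] [-0.48  0.69  1.46 -0.    0.99 -0.56]
```

View pics/w9.png

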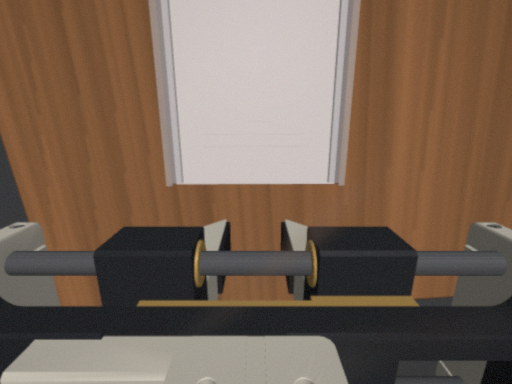

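The wrist view shows the back end square to the fingers and centred (corners (165,186), (346,186)), with the lid flush. I'll push along the passage and check before entering the gap.

>>> servo_tool(angular=[[0,0,0],[0,0,0],[0,0,0],[0,0,0],[0,0,0],[0,0,0],[0,0,0],[0,0,0],[0,0,0],[0,0,0]], slide=[[-0.8,9,0],[-1.5,18,0],[-2.1,24,0],[-2.5,29,0],[-2.9,34,0],[-3.3,39,0],[-3.8,44,0],[-4.3,50,0],[-4.8,56,0],[-5.3,62,0]], grip=[-0.3,-0.3,-0.3,-0.3,-0.3,-0.3,-0.3,-0.3,-0.3,-0.3])

```text
time: 10.62
tool_pos: [575.4, -151.1, 49.7]
tcp_rot: [3.139, 0.003, 1.656]
contact_force: [0.4, -6.1, 2.4]
grip_width: 31.8
```

>>> servo_tool(angular=[[0,0,0],[0,0,0],[0,0,0]], slide=[[-0.5,5,0],[-0.9,10,0],[-1,12,0]], grip=[-0.3,-0.3,-0.3])

```text
time: 10.87
tool_pos: [574.4, -138.7, 49.7]
tcp_rot: [3.139, 0.002, 1.657]
contact_force: [0.3, -6.0, 2.8]
grip_width: 31.8
```

Run:
```python
from h import *
o=bot.get_obs();print(o['tool_pos'],o['tcp_rot'])
c=cap('wrist','w10');np.savez('w10.npz',**c,tp=o['tool_pos'],tr=o['tcp_rot'])
t=cap('top');s=cap('scene')
cv2.imwrite('pics/ts10.png',np.hstack([cv2.resize(t['img'][110:260,165:365],None,fx=2,fy=2),cv2.resize(s['img'][145:295,140:340],None,fx=2,fy=2)]))
```

```text
[ 574.37338291 -138.66176067   49.66323833] [3.13944620e+00 2.23590077e-03 1.65686340e+00]
```

View pics/w10.png

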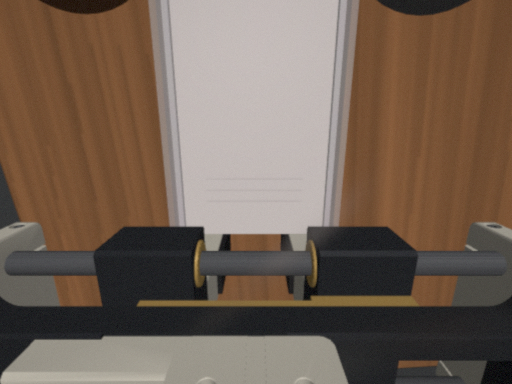

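View pics/ts10.png

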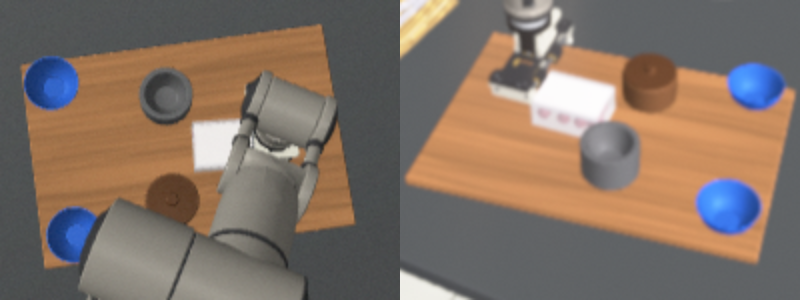

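```bash
cat > m.py <<'E'
from h import *
import sys
def sides(f,rows):
    d=dict(np.load(f));c={k:(v if v.ndim else float(v)) for k,v in d.items()};o=dict(tool_pos=d['tp'],tcp_rot=d['tr'])
    hsv=cv2.cvtColor(c['img'],cv2.COLOR_BGR2HSV);s=cv2.GaussianBlur(hsv[...,1],(5,5),1).astype(float)
    L=[];Rr=[]
    for r in rows:
        row=s[r];l=256
        # outward walk until saturation jumps above 75
        l=next(u for u in range(256,0,-1) if row[u]>75); q=next(u for u in range(256,511) if row[u]>75)
        L.append(wray(c,o,l+.5,r,75)[:2]);Rr.append(wray(c,o,q-.5,r,75)[:2])
    L=np.array(L);Rr=np.array(Rr)
    for n,P in(('L',L),('R',Rr),('mid',(L+Rr)/2)):
        k=np.polyfit(P[:,1],P[:,0],1);y=P[:,1].mean()
        print(n,'yaw',np.degrees(np.arctan(-k[0])).round(2),'y',y.round(1),'off line',(np.polyval(k,y)-(556.8-0.0858*(y-40.3))).round(2))
    print('width',np.linalg.norm(L-Rr,axis=1).mean())
sides(sys.argv[1],range(int(sys.argv[2]),int(sys.argv[3]),5))
E
python3 m.py w10.npz 20 190
```

```text
L yaw 5.08 y -65.0 off line -44.06
R yaw 4.96 y -57.1 off line 46.65
mid yaw 5.02 y -61.0 off line 1.3
width 90.37282522545004
```

The box is 1.3 mm off the line with yaw 5.0°. I'll carry on, steering slightly towards -x.

>>> servo_tool(angular=[[0,0,0],[0,0,0],[0,0,0],[0,0,0],[0,0,0],[0,0,0],[0,0,0],[0,0,0]], slide=[[-0.6,5,0],[-1.2,10,0],[-1.8,15,0],[-2.4,20,0],[-3,25,0],[-3.6,30,0],[-4.1,34,0],[-4.3,36,0]], grip=[-0.3,-0.3,-0.3,-0.3,-0.3,-0.3,-0.3,-0.3])

```text
time: 11.68
tool_pos: [569.9, -102.9, 49.4]
tcp_rot: [3.14, 0.002, 1.656]
contact_force: [0.2, -6.3, 2.4]
grip_width: 32.3
```

```bash
python3 - <<'E'
from h import *
o=bot.get_obs();print(o['tool_pos'],o['tcp_rot'])
c=cap('wrist','w11');np.savez('w11.npz',**c,tp=o['tool_pos'],tr=o['tcp_rot'])
E
python3 m.py w11.npz 100 190
```

```text
[ 569.92192653 -102.90709362   49.35130383] [3.13990755e+00 1.66519179e-03 1.65624862e+00]
L yaw 5.08 y -47.0 off line -45.24
R yaw 4.84 y -39.2 off line 45.47
mid yaw 4.96 y -43.1 off line 0.11
width 90.37212538591274
```

View pics/w11.png

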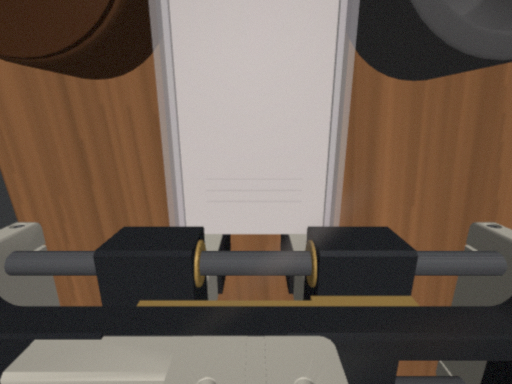

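It's now 0.1 mm off the line. The wrist view shows the jar's edge near column 155 at left and the mortar's near column 357 at right, with the box between them clear of both. I'll continue through, watching the side force.

>>> servo_tool(angular=[[0,0,0],[0,0,0],[0,0,0],[0,0,0],[0,0,0],[0,0,0],[0,0,0],[0,0,0]], slide=[[-0.4,5,0],[-0.9,10,0],[-1.3,15,0],[-1.7,20,0],[-2.1,25,0],[-2.6,30,0],[-3,35,0],[-3.4,40,0]], grip=[-0.3,-0.3,-0.3,-0.3,-0.3,-0.3,-0.3,-0.3])

```text
time: 12.4
tool_pos: [566.6, -63.2, 49.4]
tcp_rot: [3.14, 0.002, 1.656]
contact_force: [0.1, -7.4, 4.1]
grip_width: 31.8
```

```bash
python3 - <<'E'
from h import *
o=bot.get_obs();print(o['tool_pos'],o['tcp_rot'])
c=cap('wrist','w12');np.savez('w12.npz',**c,tp=o['tool_pos'],tr=o['tcp_rot'])
E
python3 m.py w12.npz 150 195
```

```text
[566.55679133 -63.19141743  49.37620754] [3.13989944e+00 1.79995335e-03 1.65606330e+00]
L yaw 4.52 y -20.7 off line -45.17
R yaw 5.05 y -12.9 off line 45.61
mid yaw 4.78 y -16.8 off line 0.22
width 90.44306658336733
```

View pics/w12.png

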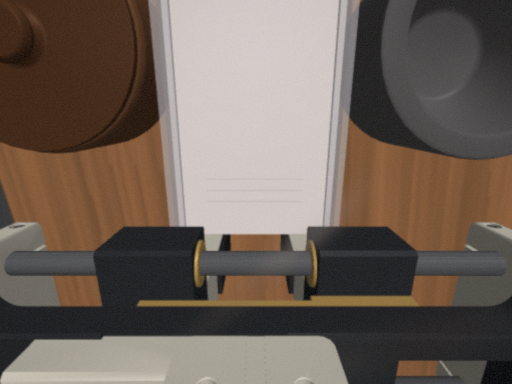

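It's in the gap, centred to 0.2 mm, with no side force. I'll continue.

>>> servo_tool(angular=[[0,0,0],[0,0,0],[0,0,0],[0,0,0],[0,0,0],[0,0,0],[0,0,0],[0,0,0],[0,0,0],[0,0,0]], slide=[[-0.5,6,0],[-1,12,0],[-1.5,18,0],[-2.1,24,0],[-2.6,30,0],[-3.1,36,0],[-3.6,42,0],[-4.1,48,0],[-4.6,54,0],[-5.1,60,0]], grip=[-0.3,-0.3,-0.3,-0.3,-0.3,-0.3,-0.3,-0.3,-0.3,-0.3])

```text
time: 13.28
tool_pos: [561.4, -3.2, 49.3]
tcp_rot: [3.14, 0.002, 1.656]
contact_force: [-0.1, -7.3, 4.6]
grip_width: 32.2
```

Run:
```python
from h import *
o=bot.get_obs();print(o['tool_pos'],o['tcp_rot'])
c=cap('wrist','w13');t=cap('top');s=cap('scene')
cv2.imwrite('pics/ts13.png',np.hstack([cv2.resize(t['img'][110:260,165:365],None,fx=2,fy=2),cv2.resize(s['img'][145:295,140:340],None,fx=2,fy=2)]))
```

```text
[561.36331533  -3.1652951   49.31583408] [3.14023375e+00 1.53141198e-03 1.65608607e+00]
```

View pics/w13.png

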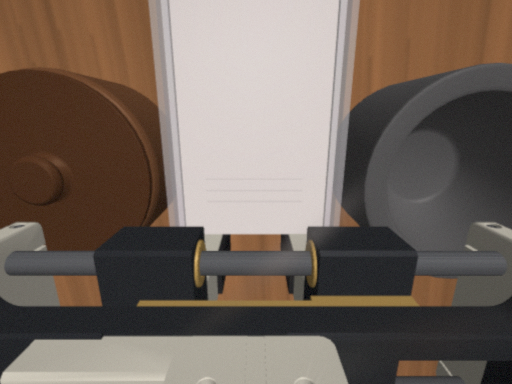

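View pics/ts13.png

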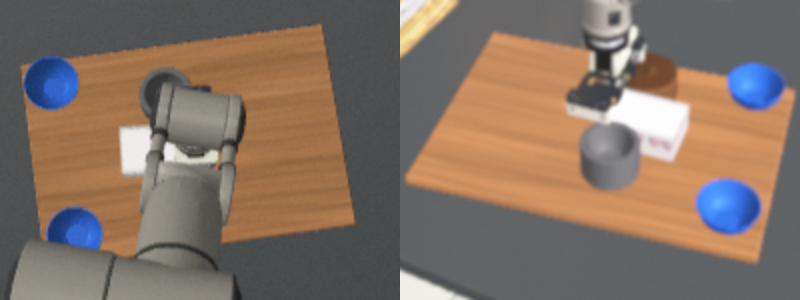

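The box is three-quarters through and still centred, with no side force. Final stretch.

>>> servo_tool(angular=[[0,0,0],[0,0,0],[0,0,0],[0,0,0],[0,0,0],[0,0,0],[0,0,0],[0,0,0],[0,0,0],[0,0,0]], slide=[[-0.5,6,0],[-1,12,0],[-1.5,18,0],[-2.1,24,0],[-2.6,30,0],[-3.1,36,0],[-3.6,42,0],[-4.1,48,0],[-4.5,53,0],[-4.7,55,0]], grip=[-0.3,-0.3,-0.3,-0.3,-0.3,-0.3,-0.3,-0.3,-0.3,-0.3])

```text
time: 14.27
tool_pos: [556.0, 52.4, 48.7]
tcp_rot: [-3.141, 0.001, 1.657]
contact_force: [0.3, -7.2, 3.2]
grip_width: 31.8
```

Run:
```python
from h import *
o=bot.get_obs();print(o['tool_pos'],o['tcp_rot'])
c=cap('wrist','w14');t=cap('top');s=cap('scene')
cv2.imwrite('pics/ts14.png',np.hstack([cv2.resize(t['img'][110:260,165:365],None,fx=2,fy=2),cv2.resize(s['img'][145:295,140:340],None,fx=2,fy=2)]))
for v in (234,): print(wray(c,o,180,v,75),wray(c,o,331,v,75))
```

```text
[556.04751402  52.40166149  48.74363772] [-3.14137408e+00  6.78695260e-04  1.65651779e+00]
[514.82617464  60.76236132  75.        ] [595.65949307  67.79176315  75.        ]
```

View pics/w14.png

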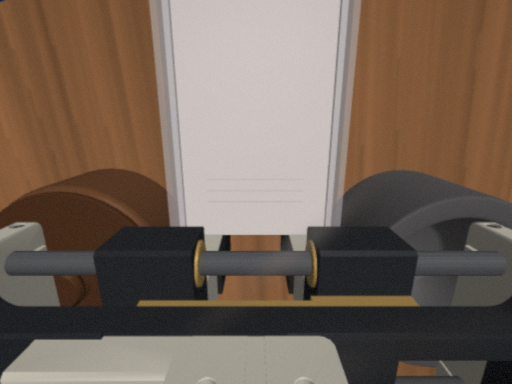

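View pics/ts14.png

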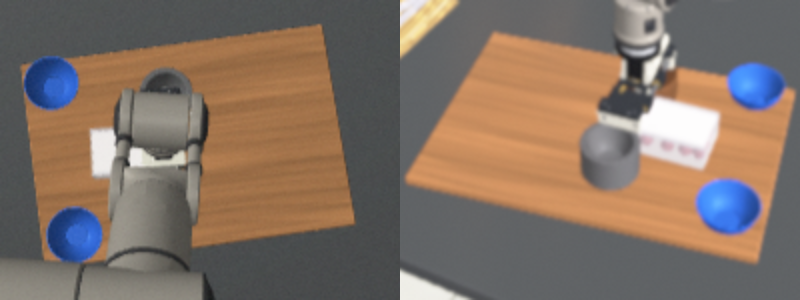

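The back end is at y≈63, about 22 mm past the narrowest line. I'll back off, rise, and move away for a final check.

>>> servo_tool(angular=[[0,0,0],[0,0,0],[0,0,0],[0,0,0],[0,0,0],[0,0,0],[0,0,0],[0,0,0],[0,0,0],[0,0,0]], slide=[[0.5,-6,0],[1.2,-14,0],[1.7,-20,0],[1.7,-20,35],[1.7,-20,75],[1.7,-20,115],[1.7,-50,140],[0,-85,160],[-20,-120,175],[-40,-150,180]], grip=[-0.3,-0.3,-0.3,-0.3,-0.3,-0.3,-0.3,-0.3,-0.3,-0.3])

```text
time: 15.25
tool_pos: [516.6, -99.6, 230.9]
tcp_rot: [3.138, 0.002, 1.656]
contact_force: [-0.1, 0.1, -0.1]
grip_width: 31.9
```

>>> servo_tool(angular=[[0,0,0],[0,0,0],[0,0,0],[0,0,0],[0,0,0],[0,0,0],[0,0,0]], slide=[[-20,-35,0],[-40,-70,0],[-60,-105,0],[-80,-140,0],[-100,-175,0],[-110,-200,0],[-110,-200,0]], grip=[-0.3,-0.3,-0.3,-0.3,-0.3,-0.3,-0.3])

```text
time: 15.83
tool_pos: [403.6, -301.8, 228.4]
tcp_rot: [-3.141, 0.001, 1.651]
contact_force: [0.5, 0.6, -0.8]
grip_width: 32.0
```

Run:
```python
from h import *
o=bot.get_obs();print(o['tool_pos'],o['contact_force'],o['time'])
t=cap('top');s=cap('scene')
cv2.imwrite('pics/ts15.png',np.hstack([cv2.resize(t['img'][110:260,165:365],None,fx=2,fy=2),cv2.resize(s['img'][145:295,140:340],None,fx=2,fy=2)]))
cv2.imwrite('pics/t15.png',t['img'])
hsv=cv2.cvtColor(t['img'],cv2.COLOR_BGR2HSV)
w=((hsv[...,1]<45)&(hsv[...,2]>150)).astype(np.uint8);w[:145]=0;w[215:]=0;w[:,:195]=0;w[:,330:]=0
cn=max(cv2.findContours(w,0,1)[0],key=cv2.contourArea)
p=np.array([ray(t,u,v,73)[:2] for u,v in cn[:,0]],np.float32);print(cv2.minAreaRect(p))
t0=cv2.imread('pics/top0.png');h0=cv2.cvtColor(t0,cv2.COLOR_BGR2HSV)
for nm,sl in(('b0',np.s_[130:175,170:215]),('b1',np.s_[205:250,180:225])):
    for h in(h0,hsv):
        k=(h[sl][...,0]>100)&(h[sl][...,0]<130)&(h[sl][...,1]>150);print(nm,np.argwhere(k).mean(0).round(2),k.sum())
d=cv2.absdiff(t0,t['img'])
print('diff plate',d[155:230,70:150].mean(),'tongs',d[180:245,370:430].mean())
```

```text
[ 403.58445915 -301.83951753  228.44919643] [ 0.54561026  0.63463697 -0.82894445] 15.8333
((548.2720947265625, 124.47465515136719), (92.84835815429688, 122.3819351196289), 5.638237953186035)
b0 [20.86 20.09] 546
b0 [20.96 20.1 ] 549
b1 [22.16 21.91] 574
b1 [22.14 21.91] 573
diff plate 1.9554444444444445 tongs 18.54051282051282
```

View pics/ts15.png

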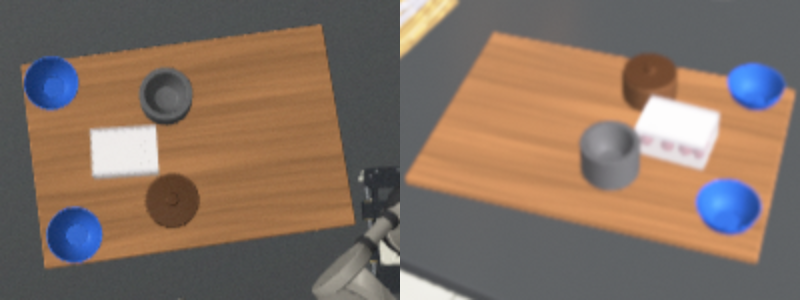

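The box lies flat between the bowls and wholly past the gap. Its centre is (548,124) and its back end is at y≈62, against 40 for the narrowest line. The lid is flush and the bowls haven't moved. The tongs difference comes from the arm covering them in the top view, so I'll check them in the scene camera and then hand in.

Run:
```python
from h import *
s=cap('scene');a=cv2.imread('pics/scene0.png');print('tongs diff scene',cv2.absdiff(a,s['img'])[130:178,92:172].mean(), 'floor noise',cv2.absdiff(a,s['img'])[300:340,50:130].mean())
print(bot.close_job())
```

```text
tongs diff scene 0.6436631944444444 floor noise 0.34697916666666667
the job is handed in; nothing more can be done
None
```

The job is done and handed in at about 16 s of the 72 s allowed. The lid is shut and the box lies flat on the board, past the gap.

- **What I did:** I pushed the lid shut along the box's axis, then pushed the box about 50 mm sideways from its +x side while turning it by -6.7° into line. I then pushed it through the gap from its back end with two fingers, never lifting it. The wrist force was about 6–7 N during that last push, with no side force against the mortar or the jar.
- **Box position:** The last top view puts its centre at about (548, 124) mm. Its back end is at y≈62 mm, about 22 mm past the narrowest line at y≈40 mm, and the chopping end is free.
- **Other objects:** The bowls are unmoved to about 0.1 pixel and the plate shows no change. The arm hid the tongs in the top view, so that comparison was no use (difference 18.5). The scene camera shows them unchanged (0.6, against 0.3 on the floor).
- **Check that disagreed:** My first circle fit of the mortar and jar was contaminated by their side walls. Refitting on the far rims gave 197.6 mm between their middles, against the 198 mm stated, and I used that.

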